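# Open the ratchet clamp around a suitcase lock

## Robot

A 6-joint arm with a two-finger parallel gripper is mounted at the origin on the work surface. World frame = base frame: x ahead of the robot, y to its left, z up, the work surface at z = 0. Lengths are in m, angles in rad, forces in N, time in s.
With the tool pointing down it reaches from about 0.275 to 1 m from the base axis. Payload 8.4 kg.
Tool frame: the origin (TCP) lies at the very end of the fingers, on their centre line; the grasp point (between the pads) lies 19 mm behind it; z points along the fingers, y is the line along which they close (so a half turn about z gives the same grasp; the last joint's range is limited). The gripper opens to 85 mm and grips with 20 to 120 N. Pads are 22 mm wide; open, the fingers measure 114 mm over their backs; the gripper's body (76 mm by 85 mm) begins 54 mm behind the grasp point. The pads swing forward as they close: fully open they stand 13 mm farther back than shut.
Start: joints at [-1.251, 0.353, 1.633, -0, 1.155, -0.002], TCP at [0.198, -0.593, 0.231] pointing down, gripper open.
Joint ranges: [-2.63, 2.63], [-0.92, 2.1], [0.06, 2.66], [-1.3, 4.44], [0, 2.69], [-3.02, 3.02]. Speed limits (rad/s): [2.22, 2.22, 2.79, 3.14, 3.14, 3.14].

## Interface

Orientations are given as a rotation vector (axis times angle).
In Python, from cell import arm gives the robot as it stands.
- The arm moves only by the tool apply_moves, never from a script. Its argument "deltas" is one flat list of numbers, 6 for each row, row after row: the shift along the tool's x, y, z scaled (see below), then the turn, a rotation vector about the tool's x, y, z scaled (see below). In form: [tx, ty, tz, wx, wy, wz, tx, ty, tz, wx, wy, wz, ...]. A call has 1 to 12 rows; each row shifts and turns the commanded pose from where the row before left it, along the tool's axes as they then stand; what a row does not reach is not made up. The controller multiplies each number of a shift by 0.03 m and each number of a turn by 0.12 rad. A row lasts 1/10 s, in which the tool goes at most 50 mm and 8.59 degrees, less where a joint would pass 70% of its speed; a pose out of reach is approached as far as the arm can. A call with a number of a shift or a turn outside -1 to 1 is refused whole. A call with a gripper value outside its range is refused whole. "grip" is the closure, from 0 (fully open) to 1 (shut), set as the call begins (left out, the last holds). The fingers move at their own pace and stop on an object; "grip_force" is the grip in N (left out, the last holds). Time passes only in rows, so rows that do not move let the fingers close. It gives the time, the measured TCP pose, the force, the opening and the grip force at its end, in the units of the state.
- arm.get_state(): the state, without advancing time (a new reading comes with each control period).
- arm.read_camera(name): name is "scene" or "top" or "wrist"; returns a dict with "img" (384x512x3 uint8, blue, green, red), "depth" (384x512 float32, m along the optical axis (not along the pixel's ray), 0 where there is no reading), "fov_y" (degrees; the focal length in pixels is half the picture's height over the tangent of half this angle, whatever the lens; pixels are square), "cx", "cy" (the principal point, pixels), "rvec" (rotation vector, rad) and "tvec" (3), from world to camera coordinates, as OpenCV has them. Camera axes: x right, y down, z forward; pixel columns grow to the right and rows downward; lengths in m; the calibration is good to about 2 mm. A picture is of the moment at which its call begins.
- arm.hand_in(): hands the job in; it is judged then, once.
Trained networks look in a picture, given as the dict that the camera call returned (one of the last four; its "shot" number tells which), for a name from the list of things; names that differ only in an ending like _2 or _b are one class to them, and where a whole thing is asked for, a point or a joint stands for the part that bears it (a point fixed in the world has none). Each returns a list of dicts, best first, with "confidence" (0 to 1); they miss things now and then, are a little off and sometimes report something else, mostly with a low value. They report only what shows in the picture. A call takes as long as a camera call. They do not tell look-alikes from the thing itself.
- arm.boxes_of(picture, target): "position" ([row, column] in pixels, amid what is visible of it).
- arm.silhouettes(picture, target): "pixels" (384x512 bool, what is visible of it) and "position" ([row, column] in pixels, amid what is visible of it).
The state is a dict: "clock": time; "joint_pos": joint angles; "joint_velocities": joint speeds; "joint_torque": joint torques, N m; "tool_pos": TCP position; "orientation": TCP orientation; "force": force on the tool from outside, world axes, zero at the start; "moment": the same for the moment, N m; "width": finger opening in m; "grip_force": force on a finger pad.
Only numpy, scipy, OpenCV 4.12 (cv2) and the standard library are available. Lean on these libraries where they do the work, as an engineer would, in place of code of your own. Each camera call takes 0.05 s, during which the arm holds its last target. There are 200 camera calls.

## Task

Free the suitcase lock housing from the bench clamp: with the fingertips press the release key on top of the sliding jaw all the way down, then push the jaw back along its rail, away from the housing, until it rests against the stop collar. Grip and lift nothing: leave the lock housing standing where it is on the rail and do not disturb the other parts on the bench, and finish with the hand clear of everything.

Things in the scene. Friction and masses are not known exactly. Their poses are not given: they have to be found in the camera images.
- clamp: Ratchet bench clamp fixed to the bench: aluminium rail 340 long (own y), 50 wide, 24 high. Origin: centre of its underside, z up. Own +y: the way the sliding jaw is pushed back (opened). Dark fixed jaw (70 wide, 25 thick, top 58 above bench) near the -y end, inner face at y = -125 mm; then along +y: lock housing, sliding jaw, stop collar. Place and yaw vary.
- jaw (a joint): How far the sliding jaw has been pushed back from its position at the lock housing, m; 0 to 0.004 at the start, grows towards the clamp's +y. The ratchet lets it go back only a few mm until the release key is pressed; then it slides with about 3 N of friction and stays where it is left, up to the stop collar.
- release (a joint): How far the release key is pressed down, m: 0 up (jaw locked) to 0.008 fully down (jaw free; it frees at about 0.0055). It takes about 4 N, stiff but springless, and stays down once pressed.
- release_top (a point): Centre of the top of the release key: ribbed steel key 36 (across the rail) x 32 (along it) on top of the sliding jaw's grey carriage, 69 above the bench when up. Its top stands 12 proud of the carriage top (57 above the bench) when up, 4 proud when fully down. It lies 58 behind (+y of) the jaw's front face. Axes as the clamp's.
- jaw_face (a point): On the front (-y) face of the sliding jaw's upright dark steel plate, on its centre line, 90 above the bench. Plate 66 wide across the rail, 12 thick, top 106 above the bench, 48 higher than the lock housing in front of it; push on the face above the housing, towards the clamp's +y. The grey carriage behind is 78 wide. Axes as the clamp's.
- jaw_back (a point): Centre of the carriage's back (+y) end, 44 above the bench, 85 behind the jaw's front face. It meets the stop collar. Axes as the clamp's.
- stop_face (a point): On the front (-y) face plane of the fixed stop collar, a dark steel block 66 wide, 25 thick, 47 high astride the rail, with a brass thumb screw on top (to 59). The point is on the rail's centre line, 44 above the bench. The collar's place along the rail varies: 54 to 113 mm behind the carriage's back at the start. Axes as the clamp's.
- housing_center (a point): Centre (half-way up) of the loose aluminium suitcase lock housing, 60 (across the rail) x 38 (along it) x 34 high, 0.16 kg, standing on the rail between the jaws, its top 58 above the bench. Leave it there.
- latch: Loose copper trunk latch 50 x 34 x 17, origin at its underside. Leave it alone.
- wheel: Loose blue rubber luggage wheel lying flat, diameter 54, 22 high, origin at its underside. Leave it alone.
- blank_a: Loose brass key blank lying flat, 58 long, 24 wide at the bow, 4 thick, origin at its underside. Leave it alone.
- blank_b: A second brass key blank like the first. Leave it alone.
Not all that is in view belongs to the job. Leave any pink or turquoise look-alike of the part that bears housing_center alone.

How it is judged:
On the way, in this order (a step that is already met when the one before it is completed fails the run):
1. the release key is pressed down (at least 6 mm of its 8) while the jaw is still within 15 mm of its start (value of joint release above 0.006 m and value of joint jaw below 0.015 m), for 0.1 s.
2. the jaw's back is within 3 mm of the stop collar (y of jaw_back in the frame of stop_face above -0.003 m), for 0.2 s.
At the end, for the whole second after the job is handed in: The sliding jaw is at rest with its back within 3 mm of the stop collar, and the lock housing still stands upright (within 0.1 rad) on the rail within 15 mm of where it was (y of jaw_back in the frame of stop_face above -0.003 m and velocity of joint jaw between -0.005 and 0.005 m/s and distance of housing_center from where it was at the start of the episode below 0.015 m and angle between housing_center's own z axis and vertical below 0.1 rad); the robot touches nothing.
It fails at once if the lock housing is shifted or lifted by more than 15 mm (distance of housing_center from where it was at the start of the episode above 0.015 m).
It fails at once if one of the other parts is shifted or lifted by more than 15 mm (distance of any of latch, wheel, blank_a, blank_b from where it was at the start of the episode above 0.015 m).
It also fails if it takes over 38 s, if anything falls off the work surface, if the arm or the gripper's body presses on something with over 40 N, if the wrist force passes 120 N, or if a joint passes its speed limit or range.

## Working session

There is one attempt and no reset: what is moved stays moved. The work goes in short steps, Python scripts to look and compute and a tool call to move; the robot and the scene stay as the last step left them, time stands still between calls to the robot, and variables do not carry over. Pictures are saved under pics/ and viewed, at most 10 in all, crops included, and the job is handed in when it is done.

Besides the shell and the picture viewer there is one more tool, called after "Request:" as name(argument=value, ...) on one line, values as JSON. apply_moves: Moves the arm, as the interface text tells. Its arguments: {"type":"object","properties":{"deltas":{"type":"array"},"grip":{"type":"number"},"grip_force":{"type":"number"}},"required":["deltas"]}

```bash
mkdir -p pics
cat > h.py <<'E'
import numpy as np, cv2
from cell import arm
from scipy.spatial.transform import Rotation as R
def cam(n): return arm.read_camera(n)
def pts(p, mask=None):
    d=p["depth"]; f=p["img"].shape[0]/2/np.tan(np.radians(p["fov_y"])/2)
    v,u=np.nonzero((d>0) if mask is None else (mask&(d>0)))
    z=d[v,u]; c=np.c_[(u-p["cx"])/f*z,(v-p["cy"])/f*z,z]
    return (c-np.ravel(p["tvec"]))@R.from_rotvec(np.ravel(p["rvec"])).as_matrix(), v,u
def at(p,r,c):
    m=np.zeros(p["depth"].shape,bool); r=int(r);c=int(c); m[r-1:r+2,c-1:c+2]=1
    return np.median(pts(p,m)[0],0)
E
python3 - <<'E'
from h import *
s=arm.get_state(); print(s["clock"],s["tool_pos"],s["orientation"],s["width"])
ims=[]
for n in ["scene","top"]:
    p=cam(n); cv2.imwrite(f"pics/{n}0.png",p["img"])
    for t in ["clamp","jaw","release_top","jaw_face","jaw_back","stop_face","housing_center","latch","wheel","blank_a"]:
        for b in arm.boxes_of(p,t)[:3]:
            if b["confidence"]>.2:
                print(n,t,np.round(b["position"]),round(b["confidence"],2),np.round(at(p,*b["position"]),3))
E
```

```text
0.0 [ 0.19750337 -0.5924317   0.23052774] [-3.09955866e+00 -5.03087694e-01  4.09194017e-04] 0.08530354727652532
scene clamp [201. 206.] 0.6 [ 0.583 -0.092  0.066]
scene jaw [204. 203.] 0.84 [ 0.584 -0.1    0.058]
scene release_top [193. 206.] 0.68 [ 0.567 -0.088  0.069]
scene jaw_face [202. 206.] 0.93 [ 0.584 -0.093  0.058]
scene jaw_back [202. 203.] 0.66 [ 0.582 -0.099  0.058]
scene stop_face [177. 252.] 0.92 [0.513 0.024 0.048]
scene housing_center [199. 112.] 0.96 [ 0.513 -0.306  0.033]
scene housing_center [215. 182.] 0.92 [ 0.612 -0.147  0.06 ]
scene housing_center [240. 112.] 0.8 [ 0.632 -0.298  0.034]
scene latch [224. 255.] 0.76 [0.63  0.011 0.016]
scene wheel [210. 289.] 0.81 [0.608 0.093 0.022]
scene wheel [196. 206.] 0.56 [ 0.571 -0.089  0.069]
scene blank_a [258. 199.] 0.72 [ 0.688 -0.12   0.002]
scene blank_a [239. 233.] 0.46 [ 0.652 -0.042  0.001]
top clamp [220. 289.] 0.88 [ 0.551 -0.078  0.069]
top jaw [212. 297.] 0.9 [ 0.574 -0.097  0.068]
top release_top [214. 288.] 0.46 [ 0.566 -0.075  0.071]
top jaw_face [213. 297.] 0.83 [ 0.57  -0.097  0.07 ]
top jaw_face [238. 247.] 0.46 [0.505 0.023 0.06 ]
top jaw_back [211. 295.] 0.69 [ 0.574 -0.092  0.07 ]
top jaw_back [204. 321.] 0.65 [ 0.601 -0.16   0.06 ]
top stop_face [236. 249.] 0.63 [0.508 0.016 0.057]
top housing_center [244. 379.] 0.74 [ 0.51  -0.311  0.036]
top housing_center [203. 319.] 0.72 [ 0.603 -0.155  0.06 ]
top housing_center [201. 371.] 0.69 [ 0.618 -0.295  0.035]
top latch [196. 250.] 0.8 [0.617 0.024 0.015]
top wheel [200. 223.] 0.53 [0.6   0.091 0.024]
top wheel [212. 299.] 0.23 [ 0.574 -0.106  0.06 ]
top blank_a [186. 278.] 0.45 [ 0.654 -0.052  0.006]
top blank_a [176. 300.] 0.44 [ 0.687 -0.109  0.001]
```

Run:
```python
from h import *
a=cv2.imread("pics/scene0.png")[120:300,80:330]; b=cv2.imread("pics/top0.png")[120:300,180:430]
cv2.imwrite("pics/both0.png",cv2.resize(np.vstack([a,b]),None,fx=1.66,fy=1.66,interpolation=cv2.INTER_CUBIC) if 0 else np.vstack([cv2.resize(a,None,fx=1.66,fy=1.66,interpolation=2),cv2.resize(b,None,fx=1.66,fy=1.66,interpolation=2)]))
# geometry
P=[]
for n in ["scene","top"]:
    p=cam(n); X,v,u=pts(p)
    m=(abs(X[:,0]-.56)<.13)&(X[:,1]>-.27)&(X[:,1]<.12)&(X[:,2]>.018)&(X[:,2]<.12)
    rail=X[m&(X[:,2]<.03)]; print(n,"heights",np.histogram(X[m][:,2],np.arange(.015,.12,.005)))
    P.append(X[m])
np.savez("P.npz",s=P[0],t=P[1])
for X in P:
    # yaw: plate top points
    pl=X[X[:,2]>.098]; print("plate",len(pl),np.median(pl,0)); 
    if len(pl)>5:print(cv2.minAreaRect(pl[:,:2].astype(np.float32)*1000))
    k=X[(X[:,2]>.063)&(X[:,2]<.075)]; print("key",len(k),np.median(k,0),cv2.minAreaRect(k[:,:2].astype(np.float32)*1000))
```

```text
scene heights (array([ 170, 1120,  249,  136,  165,  231,  259,  200,  983,   81,  191,
         47,   28,   26,   25,   28,   25,   70,   82,    0]), array([0.015, 0.02 , 0.025, 0.03 , 0.035, 0.04 , 0.045, 0.05 , 0.055,
       0.06 , 0.065, 0.07 , 0.075, 0.08 , 0.085, 0.09 , 0.095, 0.1  ,
       0.105, 0.11 , 0.115]))
top heights (array([103, 971, 480,  18,  27, 156, 223,  67, 850, 196, 123,  88,   9,
        13,  12,   8,  14,  25, 119,   2]), array([0.015, 0.02 , 0.025, 0.03 , 0.035, 0.04 , 0.045, 0.05 , 0.055,
       0.06 , 0.065, 0.07 , 0.075, 0.08 , 0.085, 0.09 , 0.095, 0.1  ,
       0.105, 0.11 , 0.115]))
plate 162 [ 0.59104837 -0.13077634  0.10503528]
((587.309326171875, -131.70791625976562), (68.07923889160156, 12.858546257019043), 29.94833755493164)
key 258 [ 0.56893843 -0.08999442  0.06831078] ((574.1173095703125, -103.1316146850586), (64.32770538330078, 75.39166259765625), 27.565176010131836)
plate 149 [ 0.58744525 -0.13180772  0.10631915]
((588.3729858398438, -132.71823120117188), (65.06249237060547, 12.395992279052734), 28.19036865234375)
key 222 [ 0.56458959 -0.0893974   0.06965848] ((568.5146484375, -80.44745635986328), (62.64415740966797, 224.2997589111328), 19.0211181640625)
```

View pics/both0.png

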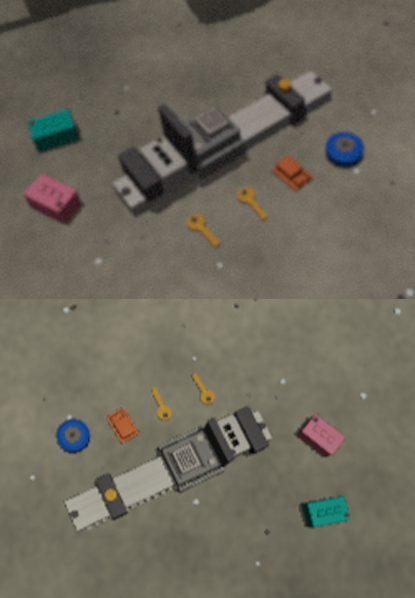

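The picture shows the clamp running lower left to upper right in the scene view. The key is at scene (193,206), the plate in front of it at about (204,186), and the collar with its brass screw at (177,252). There are three possible housings: aluminium at scene (215,182), pink at (240,112) and turquoise at (199,112). The aluminium one, which stands on the rail between the jaws, is the real one, and the crop confirms it. Next I fit the clamp frame.

Run:
```python
from h import *
D=np.load("P.npz")
for n in "st":
    X=D[n]; r=X[(X[:,2]>.019)]
    # keep connected to the rail line
    c0=np.array([.565,-.09]); g=np.radians(29); e=np.array([-np.sin(g),np.cos(g)]); ex=np.array([np.cos(g),np.sin(g)])
    q=(X[:,:2]-c0); a=q@ex; b=q@e
    rail=X[(abs(a)<.04)&(X[:,2]>.02)&(X[:,2]<.028)&(b>.05)]
    vx,vy,x0,y0=cv2.fitLine(rail[:,:2].astype(np.float32),cv2.DIST_HUBER,0,.01,.01).ravel()
    yaw=np.degrees(np.arctan2(vy,vx))-90; yaw=(yaw+90)%180-90
    pl=X[(X[:,2]>.1)]; 
    print(n,"yaw",yaw,"rail",len(rail),(x0,y0))
    g=np.radians(29); 
    pc=np.array(cv2.minAreaRect(pl[:,:2].astype(np.float32))[0])
    key=X[(abs(a)<.03)&(abs(b)<.03)&(X[:,2]>.064)&(X[:,2]<.076)]
    print(" plate ab",(pc-c0)@ex,(pc-c0)@e,"key ab", [np.percentile((key[:,:2]-c0)@w,[2,50,98]).round(4) for w in (ex,e)],np.median(key[:,2]))
    col=X[(abs(a)<.04)&(b>.07)&(X[:,2]>.042)&(X[:,2]<.052)]
    print(" collar b",np.percentile((col[:,:2]-c0)@e,[2,50,98]).round(4), " a",np.percentile((col[:,:2]-c0)@ex,[2,50,98]).round(4))
    car=X[(abs(a)<.045)&(b>-.03)&(b<.06)&(X[:,2]>.052)&(X[:,2]<.06)]
    print(" carriage b",np.percentile((car[:,:2]-c0)@e,[2,98]).round(4)," a",np.percentile((car[:,:2]-c0)@ex,[2,98]).round(4))
s=arm.get_state(); print(R.from_rotvec(s["orientation"]).as_matrix().round(3), s["clock"],s["force"])
```

```text
s yaw 27.570786 rail 768 (np.float32(0.5103757), np.float32(0.014048628))
 plate ab -0.0007081880690509066 -0.04729434975744295 key ab [array([-0.0178,  0.0014,  0.0171]), array([-0.0109,  0.0039,  0.0204])] 0.06828973527432942
 collar b [0.1174 0.1265 0.1409]  a [-0.0304  0.0088  0.0328]
 carriage b [-0.0284  0.0305]  a [-0.0286  0.0301]
t yaw 27.993103 rail 937 (np.float32(0.50564516), np.float32(0.01773114))
 plate ab -0.00026777963753254336 -0.04869365241078357 key ab [array([-0.0169,  0.0003,  0.0174]), array([-0.012 ,  0.0038,  0.0189])] 0.06968730832983214
 collar b [0.1161 0.1283 0.14  ]  a [-0.0302 -0.0024  0.0328]
 carriage b [-0.029   0.0296]  a [-0.0293  0.0293]
[[ 0.949  0.316  0.   ]
 [ 0.316 -0.949  0.   ]
 [ 0.    -0.    -1.   ]] 1.2 [-0.03793432 -0.13053659  0.17150983]
```

Request:
apply_moves(deltas=[0, 0, 0, 0, 0, -0.7, 0, 0, 0, 0, 0, -0.7, 0.93, -0.46, 0, 0, 0, 0, 0.93, -0.46, 0, 0, 0, 0, 0.93, -0.46, 0, 0, 0, 0, 0.93, -0.46, 0, 0, 0, 0, 0.93, -0.46, 0, 0, 0, 0, 0.93, -0.46, 0, 0, 0, 0, 0.93, -0.46, 0, 0, 0, 0, 0.93, -0.46, 0, 0, 0, 0, 0.93, -0.46, 0, 0, 0, 0, 0.93, -0.46, 0, 0, 0, 0], grip=1, grip_force=40)

```text
clock: 2.4
tool_pos: [0.3796, -0.3388, 0.2314]
orientation: [3.048, 0.762, 0.0]
force: [-0.3, -0.4, 0.3]
width: 0.0001
grip_force: 0.0
```

Request:
apply_moves(deltas=[0.93, -0.46, 0, 0, 0, 0, 0.93, -0.46, 0, 0, 0, 0, 0.93, -0.46, 0, 0, 0, 0, 0.93, -0.46, 0, 0, 0, 0, 0.93, -0.46, 0, 0, 0, 0, 0.93, -0.46, 0, 0, 0, 0, 0.93, -0.46, 0, 0, 0, 0, 0.93, -0.46, 0, 0, 0, 0, 0.93, -0.46, 0, 0, 0, 0, 0, 0, 0, 0, 0, 0])

```text
clock: 3.4
tool_pos: [0.544, -0.1097, 0.2314]
orientation: [-3.047, -0.765, -0.002]
force: [0.2, 0.1, 0.7]
width: 0.0003
grip_force: 0.0
```

```bash
cat >> h.py <<'E'
G=np.radians(28)
def go(t):
    s=arm.get_state(); M=R.from_rotvec(s["orientation"]).as_matrix()
    print("clk",s["clock"],"tcp",s["tool_pos"].round(4) if hasattr(s["tool_pos"],"round") else s["tool_pos"],"F",np.round(s["force"],1),"w",round(s["width"],4))
    print("xaxis",np.degrees(np.arctan2(M[1,0],M[0,0])).round(2),"z",M[:,2].round(3),"tool delta /30mm",((np.array(t)-s["tool_pos"])@M/.03).round(2))
E
python3 - <<'E'
from h import *
go([.563,-.0865,.08])
p=cam("wrist"); cv2.imwrite("pics/w1.png",p["img"])
X,v,u=pts(p); k=(np.hypot(X[:,0]-.563,X[:,1]+.0865)<.028)&(X[:,2]>.063)&(X[:,2]<.076)
print(k.sum(),X[k].mean(0) if k.any() else 0, cv2.minAreaRect((X[k][:,:2]*1000).astype(np.float32)) if k.any() else 0)
E
```

```text
clk 3.4 tcp [ 0.544  -0.1097  0.2314] F [0.2 0.1 0.7] w 0.0003
xaxis 28.21 z [ 0.001  0.001 -1.   ] tool delta /30mm [ 0.92 -0.38  5.05]
848 [ 0.56429516 -0.08642684  0.06818332] ((563.6574096679688, -86.36656951904297), (34.91299819946289, 31.313045501708984), 28.40167999267578)
```

View pics/w1.png

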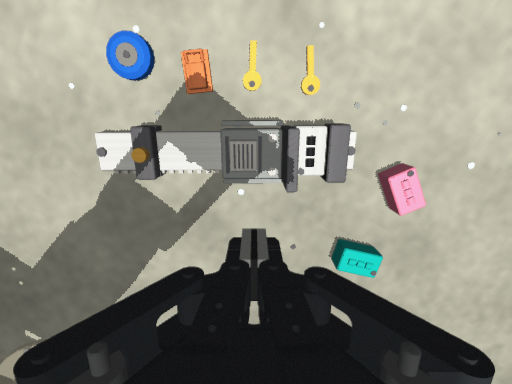

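The wrist view shows the key at (155,243) with the rail level across the picture, and the two views agree on the key to about 1 mm. I'll take the hand's outline from the depth image to check clearance to the plate.

Run:
```python
from h import *
p=cam("wrist"); X,v,u=pts(p); s=arm.get_state(); M=R.from_rotvec(s["orientation"]).as_matrix()
T=(X-s["tool_pos"])@M; T=T[(T[:,2]<.01)&(abs(T[:,1])<.15)]
for lo in range(-140,10,10):
    k=T[(T[:,2]*1000>=lo)&(T[:,2]*1000<lo+10)]
    if len(k): print(lo,len(k),(k[:,1].min()*1000).round(),(k[:,1].max()*1000).round(),"x",(k[:,0].min()*1000).round(),(k[:,0].max()*1000).round())
print(s["tool_pos"],arm.get_state()["clock"])
go([.5637,-.0865,.075])
```

```text
-110 309 -18.0 20.0 x 20.0 23.0
-100 7369 -60.0 62.0 x 8.0 23.0
-90 12830 -61.0 63.0 x -1.0 21.0
-80 8614 -57.0 59.0 x -8.0 20.0
-70 4359 -48.0 52.0 x -7.0 20.0
-60 4741 -41.0 43.0 x -8.0 16.0
-50 1733 -33.0 35.0 x -11.0 16.0
-40 659 -15.0 17.0 x -10.0 14.0
-30 528 -12.0 15.0 x 8.0 13.0
-20 427 -12.0 15.0 x 8.0 13.0
-10 177 -12.0 14.0 x 8.0 13.0
[ 0.54203449 -0.11184713  0.23112746] 3.5
clk 3.5 tcp [ 0.542  -0.1118  0.2311] F [0.1 1.1 0.6] w 0.0002
xaxis 28.15 z [-0. -0. -1.] tool delta /30mm [ 1.04 -0.4   5.2 ]
```

Request:
apply_moves(deltas=[0.52, -0.2, 0.5, 0, 0, 0, 0.52, -0.2, 0.7, 0, 0, 0, 0, 0, 1, 0, 0, 0, 0, 0, 1, 0, 0, 0, 0, 0, 1, 0, 0, 0, 0, 0, 0.6, 0, 0, 0, 0, 0, 0.2, 0, 0, 0, 0, 0, 0, 0, 0, 0])

```text
clock: 4.3
tool_pos: [0.5632, -0.0871, 0.0802]
orientation: [-3.047, -0.76, 0.003]
force: [0.6, -0.4, -0.5]
width: 0.0002
grip_force: 0.0
```

Run:
```python
from h import *
go([.5637,-.0865,.061])
```

```text
clk 4.3 tcp [ 0.5632 -0.0871  0.0802] F [ 0.6 -0.4 -0.5] w 0.0002
xaxis 28.02 z [-0.002  0.    -1.   ] tool delta /30mm [ 0.02 -0.01  0.64]
```

Request:
apply_moves(deltas=[0, 0, 0.2, 0, 0, 0, 0, 0, 0.1, 0, 0, 0, 0, 0, 0.07, 0, 0, 0, 0, 0, 0.07, 0, 0, 0, 0, 0, 0.07, 0, 0, 0, 0, 0, 0.07, 0, 0, 0, 0, 0, 0.05, 0, 0, 0, 0, 0, 0, 0, 0, 0])

```text
clock: 5.1
tool_pos: [0.5643, -0.0869, 0.0623]
orientation: [3.048, 0.762, 0.001]
force: [0.2, 0.2, 0.7]
width: 0.0003
grip_force: 0.6
```

Request:
apply_moves(deltas=[0, 0, 0.05, 0, 0, 0, 0, 0, 0.05, 0, 0, 0, 0, 0, 0, 0, 0, 0])

```text
clock: 5.4
tool_pos: [0.5645, -0.0871, 0.0608]
orientation: [3.047, 0.762, 0.001]
force: [-3.8, -0.3, 18.6]
width: -0.0002
grip_force: 9.4
```

Request:
apply_moves(deltas=[0, 0, -0.3, 0, 0, 0, 0, 0, -0.8, 0, 0, 0, 0, 0, -1, 0, 0, 0, 0, 0, -0.3, 0, 0, 0, 0, 0.7, 0, 0, 0, 0, 0, 0.9, 0, 0, 0, 0, 0, 0.9, 0, 0, 0, 0, 0, 0.4, 0, 0, 0, 0, 0, 0, 0, 0, 0, 0])

```text
clock: 6.3
tool_pos: [0.605, -0.1653, 0.1301]
orientation: [-3.048, -0.759, 0.002]
force: [0.8, 0.7, -0.3]
width: 0.0001
grip_force: 0.0
```

Run:
```python
from h import *
go([.604,-.162,.077])
c0=np.array([.565,-.09]); e=np.array([-np.sin(G),np.cos(G)]); ex=np.array([np.cos(G),np.sin(G)])
for n in ["top","wrist"]:
    p=cam(n); X,v,u=pts(p); q=X[:,:2]-c0; a=q@ex; b=q@e
    pl=X[(abs(a)<.04)&(abs(b+.048)<.02)&(X[:,2]>.1)&(X[:,2]<.109)]
    k=X[(abs(a)<.01)&(abs(b-.004)<.01)&(X[:,2]>.055)&(X[:,2]<.076)]
    print(n,len(pl),cv2.minAreaRect((pl[:,:2]*1000).astype(np.float32)) if len(pl)>3 else 0,"key z",len(k),np.median(k[:,2]) if len(k) else 0)
cv2.imwrite("pics/w2.png",p["img"])
```

```text
clk 6.3 tcp [ 0.605  -0.1653  0.1301] F [ 0.8  0.7 -0.3] w 0.0001
xaxis 27.96 z [-0.001  0.    -1.   ] tool delta /30mm [ 0.02 -0.11  1.77]
top 68 ((595.9868774414062, -126.46690368652344), (47.20293426513672, 10.56251335144043), 23.207887649536133) key z 63 0.06176980729822845
wrist 1629 ((588.4435424804688, -132.82861328125), (65.8821029663086, 12.453782081604004), 28.48447608947754) key z 534 0.06041186978281912
```

View pics/w2.png

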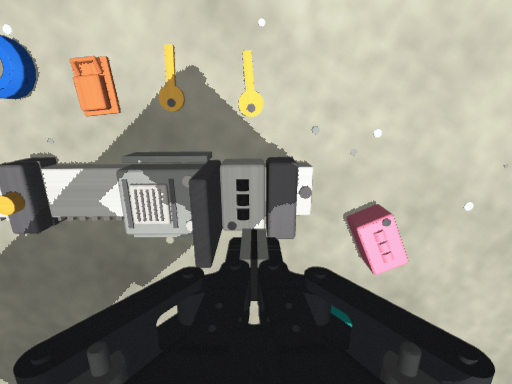

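The key is fully down: its top reads 60–62 mm and sits at wrist (203,150). The plate is unmoved at about column 205, and the fingers at column 253 stand in front of it above the housing. Now I lower the hand and push.

Request:
apply_moves(deltas=[0, 0, 0.9, 0, 0, 0, 0, 0, 0.7, 0, 0, 0, 0, 0, 0.2, 0, 0, 0, 0, -0.3, 0, 0, 0, 0, 0, -0.2, 0, 0, 0, 0, 0, -0.2, 0, 0, 0, 0, 0, -0.2, 0, 0, 0, 0, 0, -0.2, 0, 0, 0, 0, 0, 0, 0, 0, 0, 0])

```text
clock: 7.3
tool_pos: [0.5892, -0.1337, 0.0779]
orientation: [-3.048, -0.762, -0.001]
force: [-0.2, 0.6, 0.1]
width: 0.0001
grip_force: 0.0
```

```bash
cat >> h.py <<'E'
def jaw():
    c0=np.array([.565,-.09]); e=np.array([-np.sin(G),np.cos(G)]); ex=np.array([np.cos(G),np.sin(G)])
    s=arm.get_state(); t=np.array(s["tool_pos"])[:2]-c0; print("tcp a,b",(t@ex).round(4),(t@e).round(4),"clk",s["clock"],"F own y",round(float(np.array(s["force"])[:2]@e),1))
    for n in ["top","wrist"]:
        p=cam(n); X,v,u=pts(p); q=X[:,:2]-c0; a=q@ex; b=q@e; z=X[:,2]
        f=lambda m,w: np.percentile(b[m],w).round(4) if m.sum()>5 else None
        m=(abs(a)<.04)&(z>.1015)&(z<.109)&(b<.08)&(b>-.07)
        print(n,"plate",m.sum(),f(m,[5,95]),"carr",f((abs(a)<.04)&(z>.05)&(z<.06)&(b>-.03)&(b<.15)&(abs(a)>.02),[2,98]),"collar",f((abs(a)<.033)&(z>.043)&(z<.052)&(b>.09)&(b<.17),[2,98]),"housing",f((abs(a)<.015)&(z>.055)&(z<.0605)&(b<-.055)&(b>-.12),[3,97]))
    return p
E
python3 - <<'E'
from h import *
p=jaw(); cv2.imwrite("pics/w3.png",p["img"])
E
```

```text
tcp a,b 0.0008 -0.05 clk 7.3 F own y 0.6
top plate 0 None carr [-0.0065  0.1267] collar [0.1161 0.1401] housing None
wrist plate 2003 [-0.0574 -0.0265] carr [-0.021   0.0448] collar [0.1152 0.1333] housing [-0.1182 -0.0606]
```

Request:
apply_moves(deltas=[0, -0.2, 0, 0, 0, 0, 0, -0.25, 0, 0, 0, 0, 0, -0.25, 0, 0, 0, 0, 0, -0.25, 0, 0, 0, 0, 0, -0.25, 0, 0, 0, 0, 0, -0.25, 0, 0, 0, 0, 0, -0.25, 0, 0, 0, 0, 0, -0.2, 0, 0, 0, 0, 0, -0.1, 0, 0, 0, 0, 0, 0, 0, 0, 0, 0])

```text
clock: 8.4
tool_pos: [0.5606, -0.0809, 0.0772]
orientation: [-3.047, -0.762, 0.001]
force: [0.2, 0.3, 0.3]
width: 0.0
grip_force: 0.0
```

Run:
```python
from h import *
p=jaw(); cv2.imwrite("pics/w4.png",p["img"])
```

```text
tcp a,b 0.0004 0.0101 clk 8.4 F own y 0.2
top plate 13 [0.0234 0.0341] carr [0.0854 0.1358] collar [0.1164 0.1401] housing None
wrist plate 1988 [0.0027 0.0336] carr [0.028  0.1049] collar [0.1007 0.1392] housing [-0.1178 -0.0584]
```

View pics/w4.png

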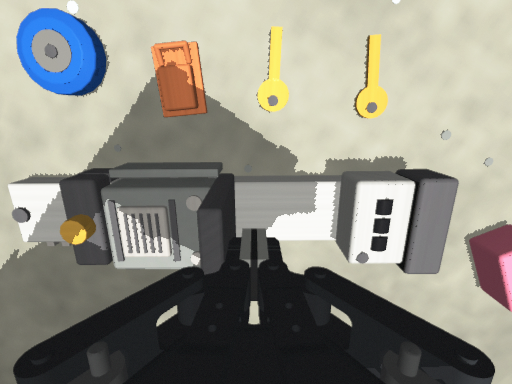

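The carriage's back edge (wrist column about 105) is roughly 10 mm short of the collar, and the housing at (380,225) still stands in place. I'll close the rest slowly.

Request:
apply_moves(deltas=[0, -0.1, 0, 0, 0, 0, 0, -0.1, 0, 0, 0, 0, 0, -0.07, 0, 0, 0, 0, 0, -0.05, 0, 0, 0, 0, 0, 0, 0, 0, 0, 0])

```text
clock: 9.0
tool_pos: [0.5567, -0.0733, 0.0773]
orientation: [3.047, 0.762, 0.0]
force: [0.6, -3.4, -3.2]
width: 0.0002
grip_force: 2.0
```

Request:
apply_moves(deltas=[0, -0.04, 0, 0, 0, 0, 0, 0, 0, 0, 0, 0])

```text
clock: 9.2
tool_pos: [0.5567, -0.0732, 0.0774]
orientation: [3.046, 0.762, 0.001]
force: [3.1, -9.8, -4.7]
width: -0.0002
grip_force: 5.0
```

Request:
apply_moves(deltas=[0, -0.04, 0, 0, 0, 0, 0, 0, 0, 0, 0, 0, 0, 0, 0, 0, 0, 0])

```text
clock: 9.5
tool_pos: [0.5567, -0.0731, 0.0774]
orientation: [3.044, 0.762, 0.003]
force: [4.3, -15.2, -7.0]
width: 0.0002
grip_force: 7.8
```

Run:
```python
from h import *
p=jaw()
```

```text
tcp a,b 0.0006 0.0189 clk 9.5 F own y -15.4
top plate 27 [0.0315 0.0424] carr [0.0441 0.1213] collar [0.1165 0.1402] housing None
wrist plate 1971 [0.0115 0.0419] carr [0.037  0.1131] collar [0.098  0.1393] housing [-0.1177 -0.0584]
```

The jaw is hard against the stop: 15 N with no further motion. Now I back off and lift clear.

Request:
apply_moves(deltas=[0, 0.2, 0, 0, 0, 0, 0, 0.5, 0, 0, 0, 0, 0, 0.3, 0, 0, 0, 0, 0, 0, -0.6, 0, 0, 0, 0, 0, -1, 0, 0, 0, 0, 0, -1, 0, 0, 0, 0, 0, -1, 0, 0, 0, 0, 0, -1, 0, 0, 0, 0, 0, 0, 0, 0, 0, 0, 0, 0, 0, 0, 0])

```text
clock: 10.6
tool_pos: [0.57, -0.0978, 0.2159]
orientation: [3.048, 0.761, 0.002]
force: [-1.0, 0.0, 0.2]
width: -0.0001
grip_force: 0.0
```

Run:
```python
from h import *
p=jaw(); cv2.imwrite("pics/w5.png",p["img"])
```

```text
tcp a,b 0.0008 -0.0093 clk 10.6 F own y 0.5
top plate 0 None carr [0.0496 0.1151] collar [0.1158 0.1399] housing [-0.1159 -0.0581]
wrist plate 783 [0.0312 0.0419] carr [0.0312 0.1134] collar [0.1081 0.1395] housing [-0.118  -0.0589]
```

View pics/w5.png

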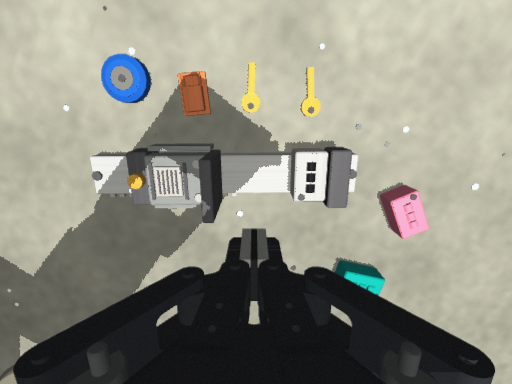

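The carriage now rests against the collar (wrist (182,145)). The housing stands at (175,311), the other parts are undisturbed, and the hand is clear, so I'm handing in.

```bash
python3 -c "
from cell import arm
print(arm.hand_in())"
```

```text
the job is handed in; nothing more can be done
None
```

I pressed the release key fully down and pushed the jaw back until it rested against the stop collar; the housing and the other parts look undisturbed, the hand is clear, and I handed the job in at about 11 s (no verdict was returned).

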